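# Lay the next crosswise layer of cartons for the pass-through hatch

### The job

The stack of blue-banded cartons on the steel transfer tray is built two to a layer, each layer turned a quarter turn from the one below, with an open channel between the two cartons so that the decontamination vapour gets through. Lay the next layer in the same pattern with the two loose blue-banded cartons from the bench: crosswise over the top layer, right way up, one along each edge of the stack, flush with its sides. Set them down rather than dropping them, do not shift the cartons already stacked, and leave the orange-banded carton (another product) and everything else on the bench where it is.

Things in the scene. Friction and masses are not known exactly. Their poses are not given: they have to be found in the camera images.
- tray: Square stainless transfer tray, 240 x 240 mm, fixed, at any yaw: floor 4 mm thick, rim 17 mm high, low wire handles on its +x and -x sides. Origin: centre of its underside; x, y along its sides. Its stack (150 x 150 mm, middle within a few mm of the tray's) has two layers of two cartons: base_a, base_b along the tray's x; on them top_a, top_b along its y.
- carton_a_c (a point): First loose carton to lay, flat on the bench. White folding carton with a blue band, 150 x 52 x 45 mm, about 0.25 kg. Point: its centre, half-way up; x along its 150 mm length, y across, z up through the top (a round grey seal near each end).
- carton_b_c (a point): Second loose carton to lay, flat on the bench. Either may go on either side of the stack. White folding carton with a blue band, 150 x 52 x 45 mm, about 0.25 kg. Point: its centre, half-way up; x along its 150 mm length, y across, z up through the top (a round grey seal near each end).
- top_a_c (a point): Carton of the stack's top layer (tray's -x side), to stay in place. Its centre is 98 mm from top_b's, 46 mm open between them; their tops, where the new cartons go, are 94 mm over the bench. White folding carton with a blue band, 150 x 52 x 45 mm, about 0.25 kg. Point: its centre, half-way up; x along its 150 mm length, y across, z up through the top (a round grey seal near each end).
- top_b_c (a point): The other carton of the stack's top layer (tray's +x side), parallel to top_a, to stay in place. White folding carton with a blue band, 150 x 52 x 45 mm, about 0.25 kg. Point: its centre, half-way up; x along its 150 mm length, y across, z up through the top (a round grey seal near each end).
- base_a_c (a point): Carton of the bottom layer (tray's +y side), lying crosswise under top_a and top_b, to stay in place. White folding carton with a blue band, 150 x 52 x 45 mm, about 0.25 kg. Point: its centre, half-way up; x along its 150 mm length, y across, z up through the top (a round grey seal near each end).
- base_b_c (a point): The other carton of the bottom layer (tray's -y side), to stay in place. White folding carton with a blue band, 150 x 52 x 45 mm, about 0.25 kg. Point: its centre, half-way up; x along its 150 mm length, y across, z up through the top (a round grey seal near each end).
- carton_orange_c (a point): Loose carton of another product, the same size but with an orange band; it lies on the bench among the others and stays there. The point is its centre, half-way up, 22.5 mm over the bench; x along its length.
- jar: White plastic jar with a blue lid, 80 mm across, 105 mm high. Origin: centre of its underside. Leave alone.
- beaker: Empty glass beaker on the bench, 100 mm across, 125 mm high. Origin: centre of its underside. Leave alone.
- scoop_handle (a point): Stainless powder scoop lying on the bench, about 190 mm long, 50 mm wide, 28 mm high. Point: middle of its round handle, 14 mm up, about 50 mm behind the middle of the scoop; x along it towards the mouth. Leave alone.
- boats: Nest of white plastic weighing boats, about 88 mm square, 36 mm high. Origin: centre of its underside. Leave alone.
- spray: Clear spray bottle with a blue head, 66 mm across, 192 mm high. Origin: centre of its underside. Leave alone.
There are look-alikes about, which are no part of the job. Leave any purple look-alike of the part that bears top_a_c alone. Leave any yellow look-alike of the part that bears carton_b_c alone.

How it is judged (in metres and radians):
At the end, for the whole second after the job is handed in: Both loose blue cartons rest level on top_a and top_b, crosswise to them (0.14 rad), one along each edge of the stack, outer faces flush with it (centres within 13 mm). Stacked cartons are within 15 mm, orange carton and other bystanders within 30 mm, of where they began ((((x of carton_a_c in the frame of top_a_c between 0.036 and 0.062 m and y of carton_a_c in the frame of top_a_c between -0.062 and -0.036 m and z of carton_a_c in the frame of top_a_c between 0.039 and 0.05 m and angle between the x axis of carton_a_c and the y axis of top_a_c, either way round below 0.14 rad and x of carton_a_c in the frame of top_b_c between 0.036 and 0.062 m and y of carton_a_c in the frame of top_b_c between 0.036 and 0.062 m and z of carton_a_c in the frame of top_b_c between 0.039 and 0.05 m and angle between the x axis of carton_a_c and the y axis of top_b_c, either way round below 0.14 rad) and (x of carton_b_c in the frame of top_a_c between -0.062 and -0.036 m and y of carton_b_c in the frame of top_a_c between -0.062 and -0.036 m and z of carton_b_c in the frame of top_a_c between 0.039 and 0.05 m and angle between the x axis of carton_b_c and the y axis of top_a_c, either way round below 0.14 rad and x of carton_b_c in the frame of top_b_c between -0.062 and -0.036 m and y of carton_b_c in the frame of top_b_c between 0.036 and 0.062 m and z of carton_b_c in the frame of top_b_c between 0.039 and 0.05 m and angle between the x axis of carton_b_c and the y axis of top_b_c, either way round below 0.14 rad)) or ((x of carton_a_c in the frame of top_a_c between -0.062 and -0.036 m and y of carton_a_c in the frame of top_a_c between -0.062 and -0.036 m and z of carton_a_c in the frame of top_a_c between 0.039 and 0.05 m and angle between the x axis of carton_a_c and the y axis of top_a_c, either way round below 0.14 rad and x of carton_a_c in the frame of top_b_c between -0.062 and -0.036 m and y of carton_a_c in the frame of top_b_c between 0.036 and 0.062 m and z of carton_a_c in the frame of top_b_c between 0.039 and 0.05 m and angle between the x axis of carton_a_c and the y axis of top_b_c, either way round below 0.14 rad) and (x of carton_b_c in the frame of top_a_c between 0.036 and 0.062 m and y of carton_b_c in the frame of top_a_c between -0.062 and -0.036 m and z of carton_b_c in the frame of top_a_c between 0.039 and 0.05 m and angle between the x axis of carton_b_c and the y axis of top_a_c, either way round below 0.14 rad and x of carton_b_c in the frame of top_b_c between 0.036 and 0.062 m and y of carton_b_c in the frame of top_b_c between 0.036 and 0.062 m and z of carton_b_c in the frame of top_b_c between 0.039 and 0.05 m and angle between the x axis of carton_b_c and the y axis of top_b_c, either way round below 0.14 rad))) and angle between each of carton_a_c, carton_b_c's own z axis and vertical below 0.08 rad and linear speed of each of carton_a, carton_b below 0.02 m/s and distance of each of base_a_c, base_b_c, top_a_c, top_b_c from where it was at the start of the episode below 0.015 m and distance of each of carton_orange_c, jar, beaker, scoop_handle, boats, spray from where it was at the start of the episode below 0.03 m); the robot touches nothing.
It fails at once if a carton falls freely for more than about 20 mm, or is thrown (faster than 0.65 m/s with no finger on it) ((linear speed of carton_a above 0.65 m/s and contact force between carton_a and the fingers below 0.05 N) or (linear speed of carton_b above 0.65 m/s and contact force between carton_b and the fingers below 0.05 N)).
It fails at once if a carton already stacked is shifted by more than 25 mm (distance of any of base_a_c, base_b_c, top_a_c, top_b_c from where it was at the start of the episode above 0.025 m).
It fails at once if the orange carton or another bystander is shifted by more than 40 mm (distance of any of carton_orange_c, jar, beaker, scoop_handle, boats, spray from where it was at the start of the episode above 0.04 m).
It also fails if it takes over 58 s, if anything falls off the work surface, if the arm or the gripper's body presses on something with over 40 N, if the wrist force passes 120 N, or if a joint passes its speed limit or range.

### The arm

A 6-joint arm with a two-finger parallel gripper is mounted at the origin on the work surface. World frame = base frame: x ahead of the robot, y to its left, z up, the work surface at z = 0. Lengths are in m, angles in degrees, forces in N, time in s.
With the tool pointing down it reaches from about 0.325 to 0.775 m from the base axis. Payload 5.5 kg.
Tool frame: the origin (TCP) lies at the centre of the arm's flange, where the gripper is bolted on; the fingertips stand 182 mm ahead of it and the grasp point (between the pads) lies 163 mm ahead of it; z points along the fingers, y is the direction in which the jaws open and shut (so a half turn about z gives the same grasp; the last joint's range is limited). The gripper opens to 88 mm and grips with 3 to 60 N. Pads are 20 mm wide; open, the fingers measure 115 mm over their backs; the gripper's body (75 mm by 178 mm) begins 61 mm behind the grasp point.
Start: joints at [69.059, 5.22, 70.514, -0, 104.267, -3.249], TCP at [0.182, 0.572, 0.405] pointing down, gripper open.
Joint ranges: [-164.24, 164.24], [-49.07, 125.15], [9.68, 141.18], [-86.29, 266.29], [3.28, 154.24], [-151.56, 151.56]. Speed limits (degrees/s): [147.25, 147.25, 172.46, 180, 180, 180].

### API

Orientations are given as [roll, pitch, yaw] about the fixed x, y, z axes, in that order (R = Rz(yaw) Ry(pitch) Rx(roll)).
In Python, from station import r gives the robot as it stands. The module is installed in compiled form; this text tells all that it offers. Calls block until the motion is done:
- r.reach(position, orientation): joint-space move of the TCP to a pose.
- r.servo_line(position, rotation=None, speed=0.15): straight line of the TCP; rotation=None keeps the orientation; speed is the mean speed in m/s.
- r.move_joints(angles): joint-space move.
- r.let_go() and r.grab(squeeze=None): open the fingers fully, or close them until they stop; squeeze is the grip in N (None keeps the last).
- r.wait(seconds).
- r.inverse_kinematics(position, orientation): joint angles nearest the present ones, or None.
- r.sense(): the state.
- r.snapshot(name): name is "side" or "top" or "wrist"; returns a dict with "frame" (384x512x3 uint8, red, green, blue), "fx", "fy", "cx", "cy" (pixels), "R" (3x3) and "t" (3): a world point X has camera coordinates R X + t. Camera axes: x right, y down, z forward; pixel columns grow to the right and rows downward; lengths in m; the calibration is good to about 2 mm. A picture is of the moment at which its call begins. There is no depth.
A pose or a line that the arm cannot do raises r.IKError and nothing moves.
- r.hand_in(): hands the job in, once; it reports no verdict.
The state is a dict: "clock": time; "joints": joint angles; "joint_vel": joint speeds; "joint_torque": joint torques, N m; "tcp_pos": TCP position; "orientation": TCP orientation; "contact_force": force on the tool from outside, world axes, zero at the start; "torque": the same for the moment, N m; "opening": finger opening in m.
Only numpy, scipy, OpenCV 4.12 (cv2) and the standard library are available. Lean on these libraries where they do the work, as an engineer would, in place of code of your own. Each camera call takes 0.05 s, during which the arm holds its last target. There are 200 camera calls.

## Working session

There is one attempt and no reset: what is moved stays moved. The work goes in short steps, each a Python script; the robot and the scene stay as the last script left them, time stands still between calls to the robot, and variables do not carry over. Pictures are saved under pics/ and viewed, about 8 in all and at most 12, crops included, and the job is handed in when it is done.

```bash
mkdir -p pics
python3 - <<'E'
from station import r
import cv2, numpy as np
for n in ("top","side"):
    s=r.snapshot(n); cv2.imwrite(f"pics/{n}0.png",cv2.resize(s["frame"][:,:,::-1],(800,600),interpolation=cv2.INTER_CUBIC))
    np.savez(f"pics/{n}0.npz",**s)
    print(n,s["fx"],s["cx"],s["cy"],np.round(-np.array(s["R"]).T@s["t"],3),np.round(s["R"],3).tolist())
print(r.sense())
E
```

```text
top 417.1974777895708 257.40422356400643 186.99860836119 [0.314 0.069 1.206] [[-0.067, -0.998, -0.003], [-0.975, 0.066, -0.214], [0.214, -0.011, -0.977]]
side 418.56664711080055 260.0556329665227 189.88602004924354 [ 0.188 -0.916  1.044] [[0.936, -0.352, -0.011], [-0.248, -0.636, -0.731], [0.25, 0.687, -0.682]]
{'clock': 0.1, 'joints': array([ 6.90586509e+01,  5.25751761e+00,  7.05734088e+01, -3.01533545e-04,
        1.04264759e+02, -3.24867501e+00]), 'joint_vel': array([ 0.02258058, -0.05347638, -0.23688259,  0.03716404,  0.00998435,
        0.07293909]), 'joint_torque': array([ 3.95751253e-03, -4.47855484e+01, -4.07568920e+01,  7.00242841e-02,
        2.83568428e-02, -7.38237759e-05]), 'tcp_pos': array([0.18236912, 0.57167119, 0.40364851]), 'orientation': array([-1.79904452e+02, -5.13055680e-03,  1.62307248e+02]), 'contact_force': array([-0.38004312,  0.38749567,  0.27732294]), 'torque': array([-0.01556543, -0.02580592, -0.03293216]), 'opening': 0.08777102463525266}
```

View pics/top0.png

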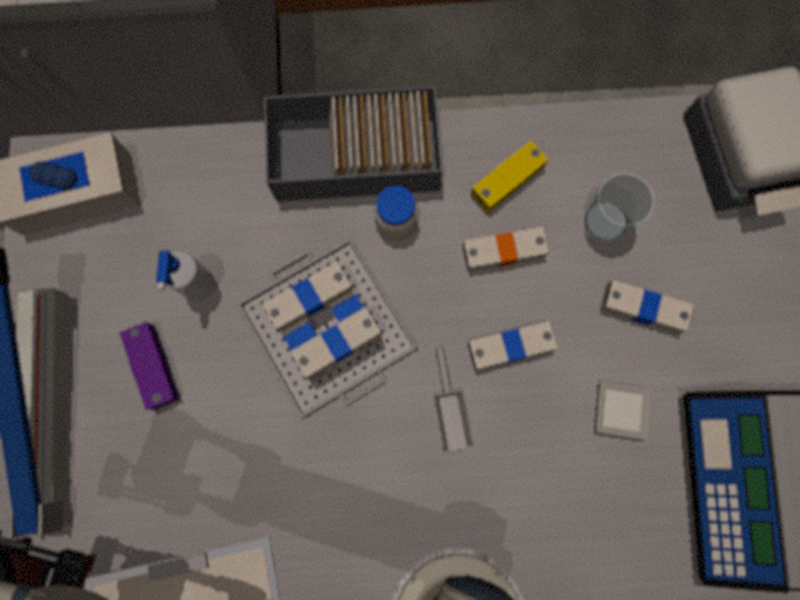

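View pics/side0.png

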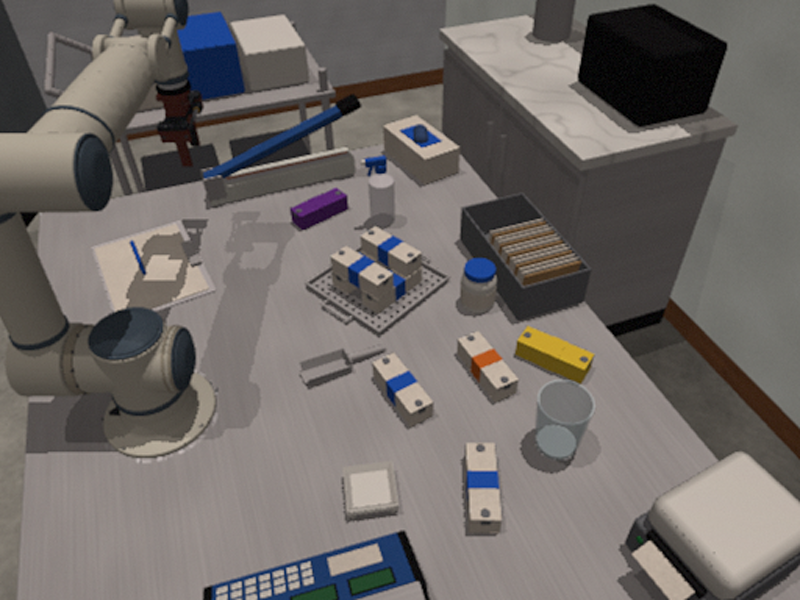

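The top view shows loose blue cartons at about (512,345) and (648,306). The stack's top pair is at (308,295) and (336,338), and the beaker is close to the second loose carton. I'll get coarse positions from the seals first, then take wrist close-ups.

```bash
cat > h.py <<'E'
import numpy as np, cv2
def cast(s,uv,z):
    R=np.array(s["R"]);t=np.array(s["t"]).ravel()
    u,v=uv; d=R.T@np.array([(u-s["cx"])/s["fx"],(v-s["cy"])/s["fy"],1]); c=-R.T@t
    return c+d*(z-c[2])/d[2]
def proj(s,X):
    p=np.array(s["R"])@X+np.array(s["t"]).ravel(); return np.array([s["fx"]*p[0]/p[2]+s["cx"],s["fy"]*p[1]/p[2]+s["cy"]])
E
python3 - <<'E'
from h import *
s=dict(np.load("pics/top0.npz"));f=lambda p,z:cast(s,np.array(p)/1.5625,z)
for n,a,b,z in (("A",(477,352),(547,331),.045),("B",(614,291),(685,317),.045),("t1",(276,309),(340,277),.094),("t2",(304,360),(367,323),.094),("orange",(472,255),(541,238),.045)):
    P,Q=f(a,z),f(b,z);d=Q-P;print(n,np.round((P+Q)/2,3),"len",np.round(np.hypot(*d[:2]),3),"yaw",np.round(np.degrees(np.arctan2(d[1],d[0])),1))
for n,p,z in (("beaker",(605,222),0),("beaker rim",(626,200),.125),("jar",(396,204),.105),("spray head",(170,268),.18),("spray",(188,275),.1),("scoop",(447,370),.02),("boats",(622,411),.02)): print(n,np.round(f(p,z),3))
E
```

```text
A [ 0.464 -0.135  0.045] len 0.132 yaw -77.2
B [ 0.516 -0.391  0.045] len 0.134 yaw -114.9
t1 [0.567 0.22  0.094] len 0.124 yaw -66.4
t2 [0.478 0.176 0.094] len 0.125 yaw -62.9
orange [ 0.641 -0.143  0.045] len 0.133 yaw -79.6
beaker [ 0.69  -0.347  0.   ]
beaker rim [ 0.689 -0.346  0.125]
jar [0.716 0.056 0.105]
spray head [0.604 0.431 0.18 ]
spray [0.612 0.428 0.1  ]
scoop [ 0.424 -0.017  0.02 ]
boats [ 0.33  -0.323  0.02 ]
```

Run:
```python
from station import r
from h import *
import pickle
S={}
for n,p,yaw in (("S",(.522,.198,.42),25),("B",(.516,-.391,.36),65),("A",(.464,-.135,.36),103)):
    c=[(abs(q[5])+abs(q[0]),y) for y in (yaw,yaw-180) for q in [r.inverse_kinematics(p,[180,0,y])] if q is not None]
    print(n,c); r.reach(p,[180,0,min(c)[1]]); r.wait(.3); S[n]=r.snapshot("wrist"); s=S[n]
    print(np.round(-np.array(s["R"]).T@s["t"],3), proj(s,np.array([p[0],p[1],.094 if n=="S" else .045])).round(), r.sense()["clock"])
pickle.dump(S,open("pics/w.pkl","wb"))
m=np.vstack([np.hstack([S["S"]["frame"],S["A"]["frame"]]),np.hstack([S["B"]["frame"],0*S["A"]["frame"]])])
cv2.imwrite("pics/w.png",cv2.resize(m[:,:,::-1],(800,600),interpolation=cv2.INTER_AREA))
```

```text
S [(np.float64(99.56153698203977), 25), (np.float64(115.0), -155)]
[0.586 0.228 0.401] [258. 181.] 2.2833
B [(np.float64(55.32698800867525), 65)]
[ 0.546 -0.327  0.341] [258. 183.] 4.7583
A [(np.float64(53.51367266286235), 103), (np.float64(167.0), -77)]
[ 0.448 -0.067  0.341] [258. 182.] 6.125
```

View pics/w.png

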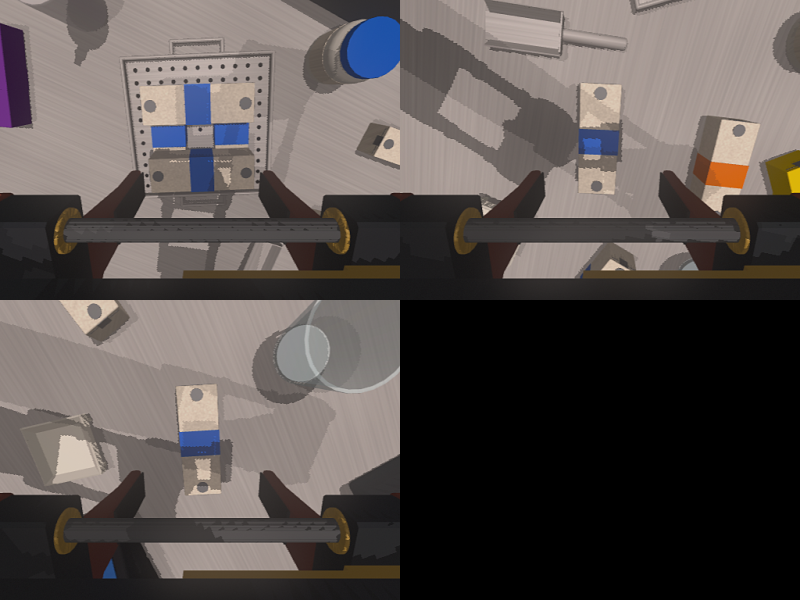

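Seals are clear in all three close-ups (800×600 montage pixels). On the stack they are at (150,106), (246,103), (156,174) and (246,172), on A at (600,94) and (596,186), and on B at (196,394) and (202,487). I'll refine them with a local Otsu centroid.

```bash
cat >> h.py <<'E'
def seal(s,uv,w=13):
    u,v=[int(round(x)) for x in uv]
    g=cv2.GaussianBlur(cv2.cvtColor(s["frame"],cv2.COLOR_RGB2GRAY),(3,3),0)[v-w:v+w+1,u-w:u+w+1]
    _,m=cv2.threshold(g,0,1,cv2.THRESH_BINARY_INV+cv2.THRESH_OTSU)
    n,l,st,c=cv2.connectedComponentsWithStats(m)
    k=min(range(1,n),key=lambda i:np.hypot(*(c[i]-w))-.02*st[i,4])
    return c[k]+[u-w,v-w],st[k]
def pose(s,a,b,z):
    (a,sa),(b,sb)=seal(s,a),seal(s,b);P,Q=cast(s,a,z),cast(s,b,z);d=Q-P
    print(a.round(1),sa[2:],b.round(1),sb[2:],"len",round(np.hypot(*d[:2]),4))
    return (P+Q)/2,np.degrees(np.arctan2(d[1],d[0]))
E
python3 - <<'E'
from h import *
import pickle
S=pickle.load(open("pics/w.pkl","rb")); k=1.28
for n,c,a,b,z in (("t1","S",(150,106),(246,103),.094),("t2","S",(156,174),(246,172),.094),("A","A",(200,94),(196,186),.045),("B","B",(196,94),(202,187),.045)):
    p,y=pose(S[c],np.array(a)*k,np.array(b)*k,z); print(n,p.round(4),y.round(2))
E
```

```text
[191.5 135.5] [ 16  16 200] [313.9 131.8] [ 16  17 197] len 0.1263
t1 [0.5649 0.224  0.094 ] -63.23
[202.  225.4] [ 15  14 162] [314.7 220.9] [ 15  14 158] len 0.1262
t2 [0.4781 0.177  0.094 ] -62.53
[256.2 119.2] [ 17  17 225] [251.2 237.8] [ 15  14 164] len 0.1262
A [ 0.4593 -0.1356  0.045 ] -79.66
[251.2 120.8] [ 17  18 222] [259.  235.3] [ 27  21 380] len 0.1219
B [ 0.5149 -0.3879  0.045 ] -111.25
```

```bash
cat >> h.py <<'E'
C=np.array([.5215,.2005]);YAW=-62.7
D=np.array([np.cos(np.radians(YAW)),np.sin(np.radians(YAW))])
def best(r,p,yaw):
    c=[(max(abs(np.array(q)[[0,5]])),y) for y in (yaw,yaw-180,yaw+180) for q in [r.inverse_kinematics(p,[180,0,y])] if q is not None]
    return min(c)[1]
def up(r): return r.sense()["contact_force"].round(2)
def pick_place(r,xy,yaw,goal,gyaw):
    zg=.163+.0255; p=[*xy,.33]; y=best(r,p,yaw)
    r.reach(p,[180,0,y]); r.servo_line([*xy,zg]); r.grab(20); r.wait(.3)
    print("grip",r.sense()["opening"],up(r),r.sense()["clock"])
    r.servo_line([*xy,.42],speed=.15); f0=up(r); print("lift",r.sense()["opening"],f0)
    q=[*goal,.42]; y=best(r,q,gyaw); r.reach(q,[180,0,y]); r.wait(.2); f0=up(r)
    z=zg+.094; r.servo_line([*goal,z+.006],speed=.1)
    for h in (.004,.003,.002,.001,0,-.001):
        r.servo_line([*goal,z+h],speed=.02); f=up(r)
        if f[2]-f0[2]>3: break
    print("down",h,f0,f,r.sense()["tcp_pos"].round(4)); r.let_go(); r.wait(.3); print("open",r.sense()["opening"],up(r))
    r.servo_line([*goal,.42],speed=.12); print(r.sense()["clock"])
E
python3 - <<'E'
from station import r
from h import *
import pickle
S=pickle.load(open("pics/w.pkl","rb"))["B"]
print("B seal2",seal(S,(258.5,239),9))
pick_place(r,(.4593,-.1356),-79.7,C-.049*D,YAW+90)
n=C; r.wait(.2); s=r.snapshot("wrist"); pickle.dump(s,open("pics/w2.pkl","wb"))
t=r.snapshot("top")
m=np.vstack([s["frame"],t["frame"]])[:,:,::-1]; cv2.imwrite("pics/p1.png",cv2.resize(m,(400,600),interpolation=cv2.INTER_AREA))
E
```

```text
B seal2 (array([258.37944664, 236.63241107]), array([  0,   0,  19,  17, 253], dtype=int32))
grip 0.052033380622833046 [0.57 0.72 1.1 ] 8.4167
lift 0.05170899534706578 [-0.88  0.21 -2.49]
down -0.001 [ 0.29 -0.65 -3.1 ] [-2.8  -2.16  5.66] [0.499  0.244  0.2826]
open 0.08785376453432917 [0.16 0.59 0.34]
17.3667
```

View pics/p1.png

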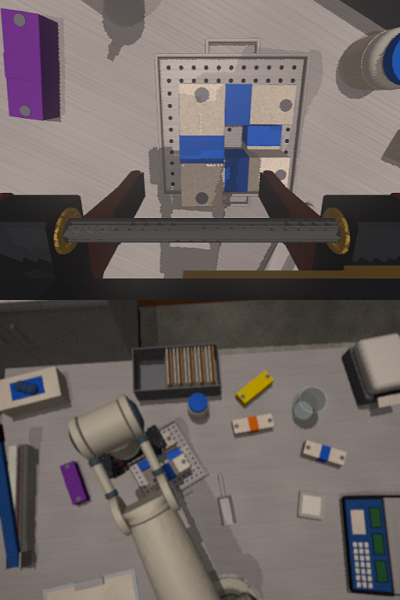

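The first carton sits along the left edge, with seals at (202,95) and (202,198) in the 400-px picture. The visible top-layer seals are at (286,105) and (281,174). I'll check both before moving on to B.

Run:
```python
from h import *
import pickle
s=pickle.load(open("pics/w2.pkl","rb"));k=1.28
p,y=pose(s,np.array((202,95))*k,np.array((202,198))*k,.139);print("A",p,y,"want",C-.049*D,YAW+90)
S=pickle.load(open("pics/w.pkl","rb"))["S"]
for a,b in (((286,105),(313.9,131.8)),((281,174),(314.7,220.9))):
    c=seal(s,np.array(a)*k)[0];print("top seal",cast(s,c,.094),"before",cast(S,b,.094))
B=pickle.load(open("pics/w.pkl","rb"))["B"]
P=cast(B,(251.2,120.8),.045);Q=cast(B,(258.6,239.4),.045);d=Q-P;print("B",P+d/np.linalg.norm(d)*.063,np.linalg.norm(d),np.degrees(np.arctan2(d[1],d[0])))
```

```text
[257.7 121.2] [ 19  20 295] [258.  253.4] [ 17  16 203] len 0.1261
A [0.49936245 0.24370663 0.139     ] -152.5821171750702 want [0.49902617 0.24404224] 27.299999999999997
top seal [0.59336702 0.16738809 0.094     ] before [0.59331361 0.16760392 0.094     ]
top seal [0.50175872 0.12205339 0.094     ] before [0.5072682  0.12099044 0.094     ]
B [ 0.51377508 -0.38966023  0.045     ] 0.12669587970937224 -111.61265565273014
```

A is within 1 mm and one top-layer seal hasn't moved. The other reads 5 mm off, but it lies in shadow beside the finger, so I'll recheck it after placing B.

Run:
```python
from station import r
from h import *
import pickle
s=pickle.load(open("pics/w2.pkl","rb")); print(seal(s,np.array((281,174))*1.28), seal(s,np.array((281,174))*1.28,9), proj(s,cast(pickle.load(open("pics/w.pkl","rb"))["S"],(314.7,220.9),.094)))
pick_place(r,(.5138,-.3897),-111.6,C+.049*D,YAW+90)
p=[*(C-.03*np.array([-D[1],D[0]])),.45]; r.reach(p,[180,0,best(r,p,YAW+90)]); r.wait(.3)
w=r.snapshot("wrist"); pickle.dump(w,open("pics/w3.pkl","wb"))
r.reach([.35,-.15,.45],[180,0,90]); r.wait(.3)
t=r.snapshot("top"); d=r.snapshot("side"); print(r.sense()["clock"])
cv2.imwrite("pics/p2.png",cv2.resize(np.vstack([np.hstack([w["frame"],t["frame"]]),np.hstack([d["frame"],0*d["frame"]])])[:,:,::-1],(800,600),interpolation=cv2.INTER_AREA))
pickle.dump((t,d),open("pics/f.pkl","wb"))
```

```text
(array([355.21621622, 227.06081081]), array([  0,   7,  19,  20, 296], dtype=int32)) (array([357.59574468, 224.66489362]), array([  0,   3,  15,  16, 188], dtype=int32)) [358.66618262 223.37728198]
grip 0.05197880109776968 [-0.38 -0.12  1.84] 21.9917
lift 0.05214813016591637 [ 0.17 -0.63 -2.74]
down -0.001 [ 0.66  0.5  -2.26] [-2.8  -0.48  4.82] [0.5439 0.157  0.2826]
open 0.08763223405737584 [ 0.19 -0.28 -0.6 ]
31.1583
33.925
```

View pics/p2.png

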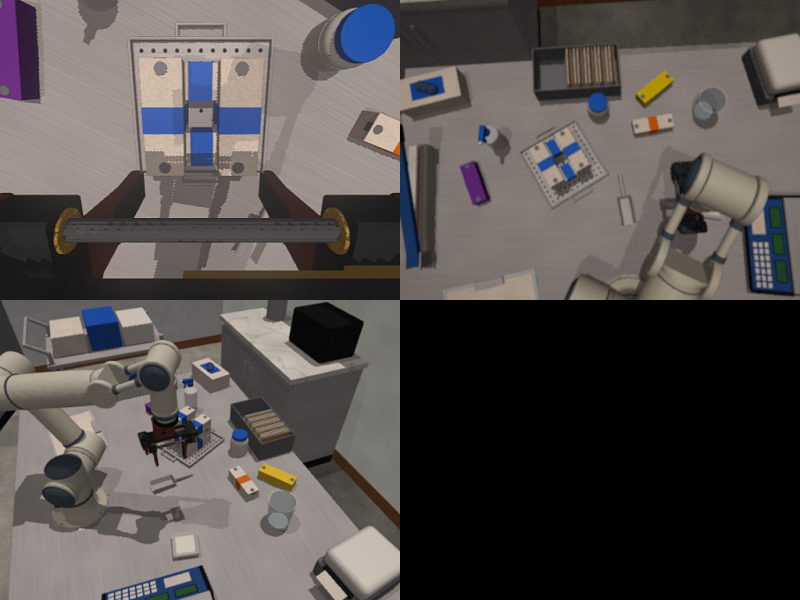

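The wrist view shows both cartons level along the stack edges with the channel open, seals at (160,69), (165,168), (242,69) and (234,167). In the smaller window the doubtful top-layer seal is about 1.5 px from where it started, so the 5 mm reading came from the shadow. I'll run a last numeric check and hand in.

Run:
```python
from station import r
from h import *
import pickle
s=pickle.load(open("pics/w3.pkl","rb"));k=1.28;ok=True
for n,a,b,g in (("A",(160,69),(165,168),-1),("B",(242,69),(234,167),1)):
    p,y=pose(s,np.array(a)*k,np.array(b)*k,.139); e=p[:2]-(C+g*.049*D); ok&=np.hypot(*e)<.007; print(n,p.round(4),"err mm",(e*1e3).round(1),y.round(1))
# bystanders: difference of top view outside the arm
t,_=pickle.load(open("pics/f.pkl","rb")); t0=dict(np.load("pics/top0.npz"))
for n,lo,hi in (("blue jar",(100,150,80),(125,255,255)),("orange",(5,150,100),(15,255,255))):
    for q in (t0,t):
        m=cv2.inRange(cv2.cvtColor(q["frame"],cv2.COLOR_RGB2HSV),lo,hi)[100:180,235:360]; print(n,np.round(np.argwhere(m).mean(0),1),m.sum()//255)
if ok: r.hand_in(); print("handed in",r.sense()["clock"])
```

```text
[204.9  87.2] [ 18  19 259] [210.6 214.4] [ 16  15 181] len 0.1262
A [0.4995 0.2438 0.139 ] err mm [ 0.5 -0.2] -152.8
[309.7  87.6] [ 18  18 260] [304.3 214.5] [ 16  16 196] len 0.1261
B [0.5444 0.1562 0.139 ] err mm [ 0.4 -0.7] -152.6
blue jar [30.4 17.8] 462
blue jar [30.4 17.8] 466
orange [57.9 88.9] 189
orange [57.9 88.9] 190
the job is handed in; nothing more can be done
the job is handed in; nothing more can be done
```

Both loose blue-banded cartons are laid crosswise on the stack, one along each edge, and the job is handed in. The robot's clock read 33.9 s at my last reading before handing in.

- **Placement:** in the last wrist picture both centres are within about 1 mm of their targets, and both are turned to within 0.2° of each other. Each was lowered until it touched before I let go, and the channel between them is open.
- **Stack:** after the first carton went down, one visible seal of the top layer had not moved. The other first read about 5 mm off, because shadow had merged into the detection. A tighter window put it within about 1.5 pixels of where it started. I did not measure the top-layer cartons again after the second carton, or the bottom-layer ones at all.
- **Bystanders:** the jar and the orange carton are at the same pixels as at the start. For the beaker, scoop and spray bottle I only saw no change in the pictures, without measuring. The weighing boats were checked in the side view only, as the arm hid them from the top camera.

I viewed 5 pictures. The hand-in gives no verdict.

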